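# Sort the washed utensils into their trays

## Robot

A 6-joint arm with a two-finger parallel gripper is mounted at the origin on the work surface. World frame = base frame: x ahead of the robot, y to its left, z up, the work surface at z = 0. Lengths are in m, angles in degrees, forces in N, time in s.
With the tool pointing down it reaches from about 0.25 to 0.85 m from the base axis. Payload 12.5 kg.
Tool frame: the origin (TCP) lies on the centre line of the jaws, within the pads' length; the fingertips stand 17 mm ahead of it and the grasp point (between the pads) lies 2 mm behind it (r.tips_ahead is the z of the fingertips in the tool frame, in m); z points along the fingers, y is the line along which they close (so a half turn about z gives the same grasp; the last joint's range is limited). The gripper opens to 93 mm and grips with 3 to 60 N. Pads are 15 mm wide; open, the fingers measure 128 mm over their backs; the gripper's body (75 mm by 188 mm) begins 65 mm behind the grasp point.
Start: joints at [66.543, 20.094, 94.641, -0, 65.266, -4.847], TCP at [0.175, 0.521, 0.236] pointing down, gripper open.
Joint ranges: [-157.81, 157.81], [-45, 120.19], [0.68, 151.7], [-89.99, 269.99], [4.06, 180], [-164.3, 164.3]. Speed limits (degrees/s): [127.2, 127.2, 159.86, 180, 180, 180].

## Interface

Orientations are given as [roll, pitch, yaw] about the fixed x, y, z axes, in that order (R = Rz(yaw) Ry(pitch) Rx(roll)).
In Python, from station import r gives the robot as it stands. The module is installed in compiled form; this text tells all that it offers.
- The arm moves only by the shell command python3 -m pendant 'ROWS' [FORCE]. ROWS is JSON, a list of rows, each a list of 3 entries, a list of its own where there are three numbers: the closure in counts, from 0 (fully open) to 255 (shut), then the shift along the tool's x, y, z in mm, then the turn, a rotation vector about the tool's x, y, z in degrees. A call has 1 to 12 rows; each row shifts and turns the commanded pose from where the row before left it, along the tool's axes as they then stand; what a row does not reach is not made up. A row lasts 1/10 s, in which the tool goes at most 50 mm and 8.59 degrees, less where a joint would pass 70% of its speed; a pose out of reach is approached as far as the arm can. A call is refused whole if a number of a shift passes 50 or a number of a turn 8.59, either way. A call with a gripper value outside its range is refused whole. The fingers move at their own pace and stop on an object; FORCE is the grip in N (left out, the last holds). Time passes only in rows, so rows that do not move let the fingers close. It gives the time, the measured TCP pose, the force, the opening and the grip force at its end, in the units of the state.
- r.get_obs(): the state, without advancing time (a new reading comes with each control period).
- r.grab_frame(name): name is "side" or "top" or "wrist"; returns a dict with "frame" (384x512x3 uint8, red, green, blue), "z_map" (384x512 float32, m along the optical axis (not along the pixel's ray), 0 where there is no reading), "intrinsics" (3x3 intrinsics, pixels), "k1" (the pictures are not rectified: a ray, as slopes to the right and down, at radius r is drawn at 1 + k1 r^2 times it, then the intrinsics apply), "world_from_camera" (4x4, takes a point from camera to world coordinates). Camera axes: x right, y down, z forward; pixel columns grow to the right and rows downward; lengths in m; the calibration is good to about 2 mm. A picture is of the moment at which its call begins.
- r.sign_off(): hands the job in; it is judged then, once.
The state is a dict: "t": time; "q": joint angles; "qd": joint speeds; "joint_efforts": joint torques, N m; "ee_pos": TCP position; "eef_rot": TCP orientation; "wrist_force": force on the tool from outside, world axes, zero at the start; "wrist_torque": the same for the moment, N m; "opening": opening from 0.0 (shut) to 1.0 (fully open); "finger_force": force on a finger pad.
Only numpy, scipy, OpenCV 4.12 (cv2) and the standard library are available. Lean on these libraries where they do the work, as an engineer would, in place of code of your own. Each camera call takes 0.05 s, during which the arm holds its last target. There are 200 camera calls.

## Task

Sort the washed utensils from the counter into their trays: both white ceramic spoons into the blue tray, the wooden spatula into the yellow tray and the steel tongs into the red tray. Each must end up lying flat and right way up on the floor of its tray, the two spoons beside each other and not one on the other; set the ceramic spoons down, do not drop them. Leave the canister, the cup and the jar standing where they are.

Things in the scene. Friction and masses are not known exactly. Their poses are not given: they have to be found in the camera images.
- spoon_a: White ceramic soup spoon, 45 g, 131 mm long, lying flat; alike to the other spoon. Origin on the underside of the handle, near the centre of mass, the place to grip; x points along it to the bowl, z up. Handle: bar 14 mm wide, 11 mm high, from x = -66 mm to the bowl (round end 17 mm wide reaches -70). Bowl: round, 42 mm across, 16 mm high, centred at x = +40 mm.
- spoon_b: White ceramic soup spoon, 45 g, 131 mm long, lying flat; alike to the other spoon. Origin on the underside of the handle, near the centre of mass, the place to grip; x points along it to the bowl, z up. Handle: bar 14 mm wide, 11 mm high, from x = -66 mm to the bowl (round end 17 mm wide reaches -70). Bowl: round, 42 mm across, 16 mm high, centred at x = +40 mm.
- spatula: Small flat pale wooden spatula, 45 g, 168 mm long, lying flat. Origin on the underside of the handle, near the centre of mass, a good place to grip; x points along it to the blade, z up. Handle: bar 16 mm wide, 13 mm high, from x = -78 mm to the blade. Blade: 46 mm wide, 6 mm thick, from x = +18 to +90 mm.
- tongs: Small stainless steel tongs, locked shut and rigid, 80 g, x = -79 to +80 mm, 14 mm high, lying on edge: both arms show side by side from above. Origin on the underside, midway along and between the arms, the place to grip, 21 mm across outside; x points to the tips (44 mm across), z up. The other end is 18 mm across.
- tray_blue: Open blue plastic tray, fixed to the counter: outside 128 mm (its x) by 192 mm (its y), 24 mm high; walls and floor 4 mm thick, so the inside is 120 by 184 mm and 20 mm deep. Origin: centre of its underside, on the counter. Long side along its y axis, z up.
- tray_yellow: Open yellow plastic tray, fixed to the counter: outside 128 mm (its x) by 192 mm (its y), 24 mm high; walls and floor 4 mm thick, so the inside is 120 by 184 mm and 20 mm deep. Origin: centre of its underside, on the counter. Long side along its y axis, z up.
- tray_red: Open red plastic tray, fixed to the counter: outside 128 mm (its x) by 192 mm (its y), 24 mm high; walls and floor 4 mm thick, so the inside is 120 by 184 mm and 20 mm deep. Origin: centre of its underside, on the counter. Long side along its y axis, z up.
- canister: Bystander: round lidded steel canister with a dark twist cap and black grip bar, 80 mm across and 118 mm high, standing loose. Origin: centre of its underside, z up.
- cup: Bystander: blue ceramic cup, 72 mm across at the rim, 80 mm high, standing loose. Origin: centre of its underside, z up.
- jar: Bystander: small amber glass jar with an orange cap, 58 mm across, 70 mm high, standing loose. Origin: centre of its underside, z up.
Things that resemble listed ones, but are neither listed nor needed, are in the scene too. Leave any black look-alike of the spoon_a alone. What is shaped like the spoon_b but turquoise is not meant.

How it is judged (in metres and radians):
At the end, for the whole second after the job is handed in: Both spoons lie inside the blue tray, the spatula inside the yellow and the tongs inside the red one: each origin within the tray's walls and less than 9 mm above the tray's underside (the floor is at 4 mm), its z axis within 0.07 rad of upright, at rest (x of spoon_a in the frame of tray_blue between -0.06 and 0.06 m and y of spoon_a in the frame of tray_blue between -0.092 and 0.092 m and z of each of spoon_a, spoon_b in the frame of tray_blue below 0.009 m and angle between each of spoon_a, spoon_b, spatula, tongs's own z axis and vertical below 0.07 rad and linear speed of each of spoon_a, spoon_b, spatula, tongs below 0.01 m/s and angular speed of each of spoon_a, spoon_b, spatula, tongs below 0.1 rad/s and x of spoon_b in the frame of tray_blue between -0.06 and 0.06 m and y of spoon_b in the frame of tray_blue between -0.092 and 0.092 m and x of spatula in the frame of tray_yellow between -0.06 and 0.06 m and y of spatula in the frame of tray_yellow between -0.092 and 0.092 m and z of spatula in the frame of tray_yellow below 0.009 m and x of tongs in the frame of tray_red between -0.06 and 0.06 m and y of tongs in the frame of tray_red between -0.092 and 0.092 m and z of tongs in the frame of tray_red below 0.009 m); the robot touches nothing.
It fails at once if the canister, cup or jar is shifted by more than 30 mm or tipped (distance of any of canister, cup, jar from where it was at the start of the episode above 0.03 m or angle between any of canister, cup, jar's own z axis and vertical above 0.3 rad).
It fails at once if a ceramic spoon is dropped: out of the fingers while its grip point is more than 45 mm above the counter ((height (world z) of spoon_a above 0.045 m and contact force between the fingers and spoon_a below 0.05 N) or (height (world z) of spoon_b above 0.045 m and contact force between the fingers and spoon_b below 0.05 N)).
It also fails if it takes over 106 s, if anything falls off the work surface, if the arm or the gripper's body presses on something with over 40 N, if the wrist force passes 120 N, or if a joint passes its speed limit or range.

## Working session

There is one attempt and no reset: what is moved stays moved. The work goes in short steps, Python scripts to look and compute and a shell command to move; the robot and the scene stay as the last step left them, time stands still between calls to the robot, and variables do not carry over. Pictures are saved under pics/ and viewed, at most 14 in all, crops included, and the job is handed in when it is done.

```bash
mkdir -p pics; python3 - <<'E'
from station import r
import cv2,numpy as np
for n in("top","side"):
    f=r.grab_frame(n); np.savez(f"{n}.npz",**f)
    cv2.imwrite(f"pics/{n}0.png",cv2.resize(f["frame"][:,:,::-1],(768,576),interpolation=cv2.INTER_CUBIC))
    print(n,f["intrinsics"].tolist(),f["k1"],f["world_from_camera"].round(3).tolist())
o=r.get_obs();print(o["t"],o["ee_pos"],o["eef_rot"],o["opening"])
E
```

```text
top [[496.9046465867546, 0.0, 255.47270710547858], [0.0, 496.9046465867546, 187.164131117524], [0.0, 0.0, 1.0]] -0.016155137867999145 [[0.008, -0.99, 0.143, 0.384], [-1.0, -0.009, -0.006, -0.008], [0.007, -0.143, -0.99, 1.59], [0.0, 0.0, 0.0, 1.0]]
side [[407.32150270214936, 0.0, 256.71337137802624], [0.0, 407.32150270214936, 189.2447696593756], [0.0, 0.0, 1.0]] -0.1248217075764795 [[0.862, -0.339, 0.377, 0.101], [-0.507, -0.598, 0.621, -0.81], [0.015, -0.727, -0.687, 0.94], [0.0, 0.0, 0.0, 1.0]]
0.1 [0.17538013 0.52099026 0.23517251] [-1.79942877e+02 -5.64824296e-03  1.61389847e+02] 1.000356722067607
```

View pics/top0.png

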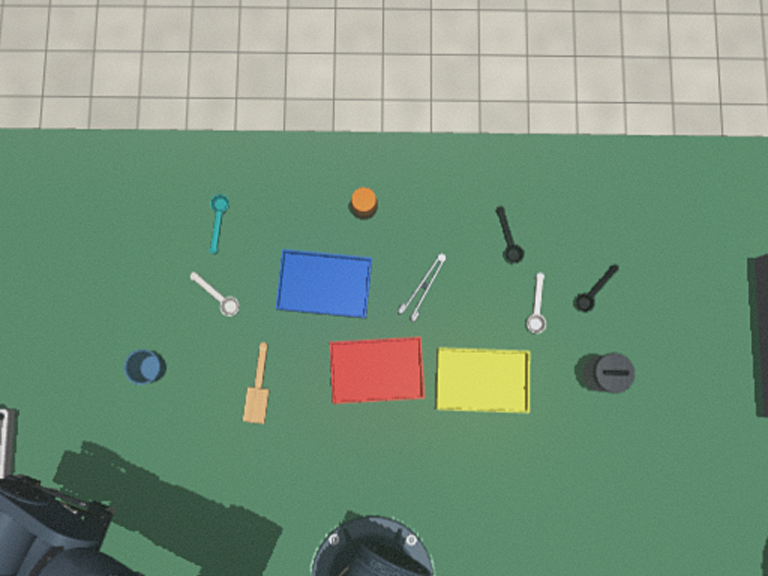

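View pics/side0.png

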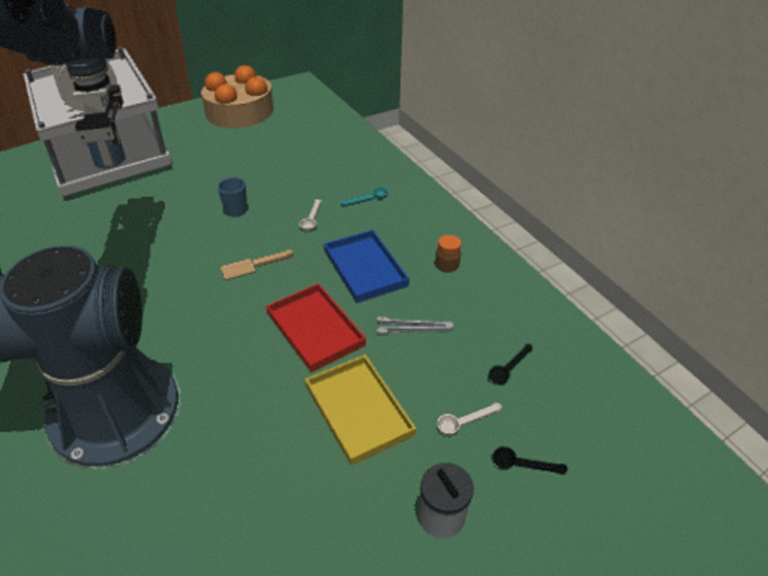

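Top view, in picture pixels. The white spoons are at (193,275)→bowl (229,306) and (540,275)→bowl (536,323). The look-alikes are turquoise at (218,225) and black at (508,235) and (597,287). The spatula runs (263,345)→blade (256,420). The tongs run from the closed end at (443,257) to the tips at (408,315). Trays: blue (324,284), red (377,370), yellow (483,380). Bystanders: cup (145,367), jar (363,202), canister (612,372).

I choose the two white ones and check them in one close crop.

```bash
cat > h.py <<'E'
import numpy as np,cv2
def load(n): return dict(np.load(n+".npz"))
def p2w(f,u,v,z,s=1.5):
    # u,v: pixels in s-times enlarged picture (cv2.resize convention) -> world on plane z
    K=f["intrinsics"];T=f["world_from_camera"];u=(u+.5)/s-.5;v=(v+.5)/s-.5
    xd,yd=(u-K[0,2])/K[0,0],(v-K[1,2])/K[1,1];k=float(f["k1"]);x,y=xd,yd
    for _ in range(20):
        g=1+k*(x*x+y*y);x,y=xd/g,yd/g
    d=T[:3,:3]@[x,y,1];t=(z-T[2,3])/d[2];return T[:3,3]+t*d
def w2p(f,P):
    T=f["world_from_camera"];K=f["intrinsics"];c=T[:3,:3].T@(np.asarray(P)-T[:3,3]);x,y=c[:2]/c[2];g=1+float(f["k1"])*(x*x+y*y)
    return np.array([K[0,0]*x*g+K[0,2],K[1,1]*y*g+K[1,2]])
E
python3 - <<'E'
from h import *
f=load("top");im=f["frame"][:,:,::-1]
T=[]
for (u,v) in [(141,194),(359,200),(173,255),(281,191)]:
    x0,y0=u-33,v-25
    c=cv2.resize(im[y0:y0+50,x0:x0+66],None,fx=6,fy=6,interpolation=cv2.INTER_CUBIC)
    for i in range(0,66,10):
        cv2.putText(c,str(x0+i),(i*6,10),0,.35,(0,255,255),1);c[12:,i*6]=c[12:,i*6]//2+60
    for i in range(0,50,10):
        cv2.putText(c,str(y0+i),(0,i*6+4),0,.35,(0,255,255),1);c[i*6]=c[i*6]//2+60
    T.append(c)
cv2.imwrite("pics/crop1.png",np.vstack([np.hstack(T[:2]),np.hstack(T[2:])]))
E
```

```text
(no output)
```

View pics/crop1.png

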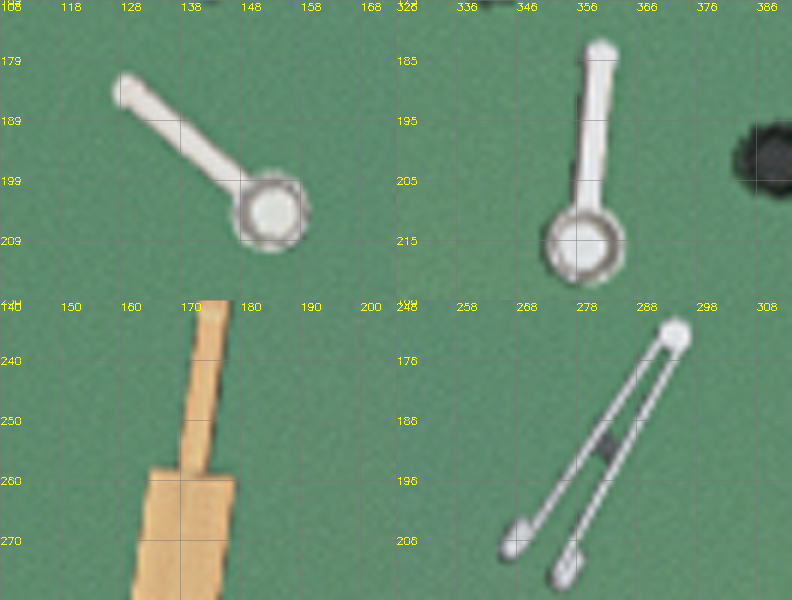

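Crop: both chosen spoons are white ceramic. In 512-scale pixels, spoon A runs from its end (129.3,184.2) to bowl (153.2,204.2), and spoon B from (360,184) to (357.5,216). The tongs run from (294.7,171.7) to the tip midpoint (272.2,208.5). The spatula's blade starts at (172.2,258.8).

```bash
cat > poses.py <<'E'
from h import *
f=load("top");hsv=cv2.cvtColor(f["frame"],cv2.COLOR_RGB2HSV)
def seg(n,tail,head,dt,z):
    a=p2w(f,*tail,z,1)[:2];b=p2w(f,*head,z,1)[:2];d=b-a;L=np.hypot(*d);d/=L
    print(n,"L %.1f"%(L*1e3),"from tail",(a+d*dt).round(4),"from mid", ((a+b)/2).round(4),"head %.1f"%np.degrees(np.arctan2(d[1],d[0])))
seg("A (exp 101.5)",(129.3,184.2),(153.2,204.2),.0615,.012)
seg("B",(360,184),(357.5,216),.0615,.012)
seg("tongs (159)",(294.7,171.7),(272.2,208.5),.070,.014)
seg("spatula (168)",(175.3,229.5),(170.5,281),.078,.008)
seg("spat tail-junction(96)",(175.3,229.5),(172.2,258.8),.078,.012)
for n,lo,hi in [("blue",(108,170,80),(125,255,255)),("yellow",(24,120,80),(35,255,255)),("red",(0,180,80),(6,255,255)),("spat",(10,70,100),(22,200,255))]:
    m=cv2.inRange(hsv,lo,hi);m[:100]=0
    N,l,s,c=cv2.connectedComponentsWithStats(m);k=1+s[1:,4].argmax()
    cs,_=cv2.findContours((l==k).astype(np.uint8),0,1);q=cv2.boxPoints(cv2.minAreaRect(cs[0]))
    z=.024 if n!="spat" else .006
    w=np.array([p2w(f,*p,z,1)[:2] for p in q]);e=w-np.roll(w,1,0);Ls=np.hypot(*e.T);j=Ls.argmax()
    print(n,s[k,4],"ctr",w.mean(0).round(4),"sides",(Ls*1e3).round(0),"long ang %.1f"%(np.degrees(np.arctan2(e[j,1],e[j,0]))%180))
E
python3 poses.py
```

```text
A (exp 101.5) L 101.6 from tail [0.5789 0.3396] from mid [0.5856 0.3479] head -128.9
B L 103.8 from tail [ 0.5639 -0.3478] from mid [ 0.5735 -0.3488] head 174.3
tongs (159) L 139.7 from tail [ 0.6029 -0.1073] from mid [ 0.6031 -0.1074] head 148.9
spatula (168) L 161.4 from tail [0.3962 0.2408] from mid [0.3935 0.241 ] head 176.4
spat tail-junction(96) L 92.2 from tail [0.396  0.2412] from mid [0.4278 0.2388] head 175.7
blue 342 ctr [0.6189 0.145 ] sides [111. 103. 112. 103.] long ang 90.5
yellow 2524 ctr [ 0.4036 -0.2267] sides [193. 127. 195. 127.] long ang 88.4Traceback (most recent call last):
  File "poses.py", line 13, in <module>
    N,l,s,c=cv2.connectedComponentsWithStats(m);k=1+s[1:,4].argmax()
                                                    ~~~~~~~~~~~~~~^^
ValueError: attempt to get argmax of an empty sequence
```

```bash
sed -i 's/(108,170,80),(125,255,255)/(105,150,90),(125,255,255)/; s/(0,180,80),(6,255,255)/(170,100,80),(180,255,255)/' poses.py; python3 - <<'E'
from h import *
f=load("top");hsv=cv2.cvtColor(f["frame"],cv2.COLOR_RGB2HSV)
for p in [(216,189),(251,247),(322,254),(171,270),(190,189),(251,228)]: print(p,hsv[p[1],p[0]])
E
sed -i 's/    m=cv2.inRange(hsv,lo,hi)/    m=cv2.inRange(hsv,lo,hi) if n!="red" else (((hsv[...,0]<8)|(hsv[...,0]>170))\&(hsv[...,1]>120)).astype(np.uint8)/' poses.py; python3 poses.py|tail -4
```

```text
(216, 189) [109 166 209]
(251, 247) [  1 150 217]
(322, 254) [ 31 140 221]
(171, 270) [ 17 103 217]
(190, 189) [109 173 200]
(251, 228) [  1 153 198]
blue 2362 ctr [0.6045 0.11  ] sides [191. 127. 193. 127.] long ang 85.0
yellow 2524 ctr [ 0.4036 -0.2267] sides [193. 127. 195. 127.] long ang 88.4
red 2494 ctr [ 0.4226 -0.0044] sides [127. 193. 128. 191.] long ang 93.7
spat 476 ctr [0.3944 0.2432] sides [ 45. 165.  46. 165.] long ang 173.7
```

```bash
cat > go.py <<'E'
import sys,numpy as np
from scipy.spatial.transform import Rotation as Ro
from station import r
o=r.get_obs();p=np.array(o["ee_pos"]);R=Ro.from_euler("xyz",o["eef_rot"],degrees=True)
x,y,z,yaw=map(float,sys.argv[1:5]);D=np.array([x,y,z])-p
Rt=Ro.from_euler("xyz",[180,0,yaw],degrees=True)
rv=(R.inv()*Rt).as_rotvec(degrees=True)
n=int(sys.argv[5]) if len(sys.argv)>5 else max(1,int(np.ceil(max(np.linalg.norm(D)/.04,np.linalg.norm(rv)/7))))
st=Ro.from_rotvec(rv/n,degrees=True);M=np.zeros((3,3));Q=R
for _ in range(n): M+=Q.as_matrix();Q=Q*st
print("t %.2f"%o["t"],"pos",p.round(4),"rot",np.round(o["eef_rot"],2),"| rows",n,"shift",(np.linalg.solve(M,D)*1e3).round(1),"turn",(rv/n).round(2),"j6",round(float(o["q"][5]),1),"open",round(o["opening"],3),"F",np.round(o["finger_force"],1))
E
python3 go.py .399 .2415 .12 174 11
```

```text
t 0.10 pos [0.1754 0.521  0.2352] rot [-1.7994e+02 -1.0000e-02  1.6139e+02] | rows 11 shift [-25.5 -20.3  10.5] turn [-0.01 -0.   -1.15] j6 -4.8 open 1.0 F 0.0
```

```bash
python3 -m pendant '[[0,[-25.5,-20.3,10.5],[0,0,-1.15]],[0,[-25.5,-20.3,10.5],[0,0,-1.15]],[0,[-25.5,-20.3,10.5],[0,0,-1.15]],[0,[-25.5,-20.3,10.5],[0,0,-1.15]],[0,[-25.5,-20.3,10.5],[0,0,-1.15]],[0,[-25.5,-20.3,10.5],[0,0,-1.15]],[0,[-25.5,-20.3,10.5],[0,0,-1.15]],[0,[-25.5,-20.3,10.5],[0,0,-1.15]],[0,[-25.5,-20.3,10.5],[0,0,-1.15]],[0,[-25.5,-20.3,10.5],[0,0,-1.15]],[0,[-25.5,-20.3,10.5],[0,0,-1.15]],[0,[0,0,0],[0,0,0]]]' 30
python3 go.py .399 .2415 .0205 174 4
python3 - <<'E'
from station import r
import cv2,numpy as np
f=r.grab_frame("wrist");np.savez("wrist.npz",**f);cv2.imwrite("pics/w1.png",f["frame"][:,:,::-1])
E
```

```text
t: 1.3
ee_pos: [0.4001, 0.2395, 0.119]
eef_rot: [-179.9, -0.1, 173.9]
wrist_force: [-0.7, 0.6, 0.4]
opening: 0.999
finger_force: 0.0
t 1.30 pos [0.4001 0.2395 0.119 ] rot [-1.7994e+02 -7.0000e-02  1.7391e+02] | rows 4 shift [ 0.3  0.5 24.6] turn [-0.02 -0.02 -0.02] j6 -58.7 open 0.999 F 0.0
```

View pics/w1.png

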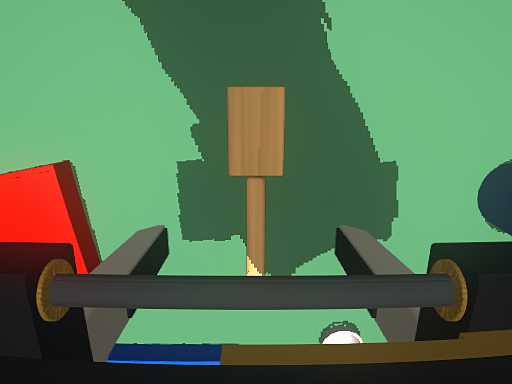

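Wrist view: the spatula is upright between the fingers. Its blade end is at row 87 (cols 227–285), the shoulder at row 176, and the handle about col 256. I'll refine its pose from this.

```bash
python3 - <<'E'
from h import *
f=load("wrist")
a=p2w(f,256,87,.006,1);b=p2w(f,256,176,.006,1);c=p2w(f,256,240,.013,1)
d=(a-b)[:2];print(a[:2],b[:2],c[:2],np.hypot(*d),np.degrees(np.arctan2(d[1],d[0])))
d/=np.hypot(*d);print("origin",b[:2]-.018*d,a[:2]-.09*d)
E
```

```text
[0.31359515 0.25213694] [0.38349112 0.24488709] [0.43669704 0.23930813] 0.07027095023007697 174.07826244534812
origin [0.40139506 0.24303004] [0.40311489 0.24285165]
```

```bash
python3 -m pendant '[[0,[-0.8,1.8,30],[0,0,0]],[0,[-0.7,1.9,30],[0,0,0]],[0,[0,0,25],[0,0,0]],[0,[0,0,13.5],[0,0,0]],[0,[0,0,0],[0,0,0]],[255,[0,0,0],[0,0,0]],[255,[0,0,0],[0,0,0]],[255,[0,0,0],[0,0,0]],[255,[0,0,0],[0,0,0]],[255,[0,0,0],[0,0,0]],[255,[0,0,0],[0,0,0]],[255,[0,0,0],[0,0,0]]]' 30
```

```text
t: 2.55
ee_pos: [0.4007, 0.2452, 0.0217]
eef_rot: [180.0, 0.0, 174.0]
wrist_force: [0.2, 0.1, 0.9]
opening: 0.448
finger_force: 0.0
```

```bash
python3 -m pendant '[[255,[0,0,0],[0,0,0]],[255,[0,0,0],[0,0,0]],[255,[0,0,0],[0,0,0]],[255,[0,0,0],[0,0,0]],[255,[0,0,0],[0,0,0]],[255,[0,0,0],[0,0,0]],[255,[0,0,-20],[0,0,0]],[255,[0,0,-30],[0,0,0]],[255,[0,0,-30],[0,0,0]],[255,[0,0,0],[0,0,0]]]' 30
python3 go.py .4034 -.2327 .10 88.4 13
```

```text
t: 3.55
ee_pos: [0.4022, 0.246, 0.1046]
eef_rot: [179.8, 0.3, 174.0]
wrist_force: [0.4, 0.6, 0.4]
opening: 0.168
finger_force: 30.0
t 3.55 pos [0.4022 0.246  0.1046] rot [179.83   0.27 174.04] | rows 13 shift [-28.9 -28.3   0.4] turn [0.03 0.01 6.59] j6 -58.3 open 0.168 F 30.0
```

```bash
python3 -m pendant '[[255,[-28.9,-28.3,0],[0,0,6.6]],[255,[-28.9,-28.3,0],[0,0,6.6]],[255,[-28.9,-28.3,0],[0,0,6.6]],[255,[-28.9,-28.3,0],[0,0,6.6]],[255,[-28.9,-28.3,0],[0,0,6.6]],[255,[-28.9,-28.3,0],[0,0,6.6]],[255,[-28.9,-28.3,0],[0,0,6.6]],[255,[-28.9,-28.3,0],[0,0,6.6]],[255,[-28.9,-28.3,0],[0,0,6.6]],[255,[-28.9,-28.3,0],[0,0,6.6]],[255,[-28.9,-28.3,0],[0,0,6.6]],[255,[-28.9,-28.3,0],[0,0,6.6]]]'
python3 -m pendant '[[255,[-28.9,-28.3,0],[0,0,6.6]],[255,[0,0,0],[0,0,0]],[255,[0,0,0],[0,0,0]],[255,[0,0,0],[0,0,0]]]'
python3 go.py .4034 -.2327 .0255 88.4 4
python3 - <<'E'
from station import r
import cv2,numpy as np
f=r.grab_frame("wrist");np.savez("wrist.npz",**f);cv2.imwrite("pics/w2.png",f["frame"][:,:,::-1])
E
```

```text
t: 4.75
ee_pos: [0.4259, -0.2033, 0.1009]
eef_rot: [-180.0, -0.0, 94.6]
wrist_force: [1.3, -1.5, -1.3]
opening: 0.169
finger_force: 30.0
t: 5.15
ee_pos: [0.4014, -0.2325, 0.1013]
eef_rot: [-180.0, -0.0, 88.3]
wrist_force: [-0.4, 0.1, -0.6]
opening: 0.169
finger_force: 30.0
t 5.15 pos [ 0.4014 -0.2325  0.1013] rot [-1.7998e+02 -2.0000e-02  8.8340e+01] | rows 4 shift [-0.   0.5 18.9] turn [-0.   -0.   -0.02] j6 -34.2 open 0.169 F 30.0
```

View pics/w2.png

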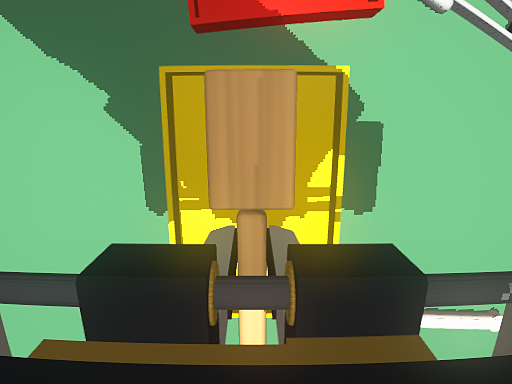

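The spatula is held straight over the yellow tray. The blade end is at row 70 and the tray's far wall spans rows 66–74 (cols 160–350). I'll compare the two.

```bash
python3 - <<'E'
from h import *
f=load("wrist")
for n,u,v,z in [("blade L",206,70,.086),("blade R",297,70,.086),("shoulder L",208,208,.086),("tray far outer",255,66,.024),("tray TL",160,66,.024),("tray TR",350,66,.024),("handle",251,212,.093)]:
    print(n,p2w(f,u,v,z,1)[:2].round(4))
E
```

```text
blade L [ 0.3834 -0.1431]
blade R [ 0.4271 -0.1444]
shoulder L [ 0.3803 -0.2121]
tray far outer [ 0.4079 -0.1334]
tray TL [ 0.3448 -0.131 ]
tray TR [ 0.4712 -0.1346]
handle [ 0.403  -0.2128]
```

```bash
python3 -m pendant '[[255,[0.5,2.5,25],[0,0,0]],[255,[0,0,25],[0,0,0]],[255,[0,0,15],[0,0,0]],[255,[0,0,6],[0,0,0]],[255,[0,0,3.5],[0,0,0]],[255,[0,0,0],[0,0,0]],[180,[0,0,0],[0,0,0]],[180,[0,0,0],[0,0,0]],[180,[0,0,0],[0,0,0]],[180,[0,0,0],[0,0,0]],[180,[0,0,0],[0,0,0]]]'
python3 go.py .5639 -.3478 .1 174.3 12
```

```text
t: 6.3
ee_pos: [0.4036, -0.2328, 0.0273]
eef_rot: [180.0, 0.0, 88.2]
wrist_force: [0.2, 0.4, -0.3]
opening: 0.293
finger_force: 0.0
t 6.30 pos [ 0.4036 -0.2328  0.0273] rot [1.7999e+02 1.0000e-02 8.8240e+01] | rows 12 shift [-17.3   5.2  -6.1] turn [ 0.    0.   -7.17] j6 -33.9 open 0.293 F 0.0
```

Released about 1 mm up. I'll lift straight, then go to spoon B while turning.

```bash
python3 -m pendant '[[180,[0,0,-36],[0,0,0]],[180,[0,0,-36],[0,0,0]],[100,[0,0,0],[0,0,0]]]'
python3 go.py .5639 -.3478 .1 174.3 12
python3 -m pendant '[[80,[-17.3,5.2,0],[0,0,-7.17]],[80,[-17.3,5.2,0],[0,0,-7.17]],[80,[-17.3,5.2,0],[0,0,-7.17]],[80,[-17.3,5.2,0],[0,0,-7.17]],[80,[-17.3,5.2,0],[0,0,-7.17]],[80,[-17.3,5.2,0],[0,0,-7.17]],[80,[-17.3,5.2,0],[0,0,-7.17]],[80,[-17.3,5.2,0],[0,0,-7.17]],[80,[-17.3,5.2,0],[0,0,-7.17]],[80,[-17.3,5.2,0],[0,0,-7.17]],[80,[-17.3,5.2,0],[0,0,-7.17]],[80,[-17.3,5.2,0],[0,0,-7.17]]]'
python3 -m pendant '[[80,[0,0,0],[0,0,0]],[80,[0,0,0],[0,0,0]]]'
python3 go.py .5639 -.3478 .0205 174.3 4
python3 - <<'E'
from station import r
import cv2,numpy as np
f=r.grab_frame("wrist");np.savez("wrist.npz",**f);g=r.grab_frame("top")["frame"][200:300,270:370]
im=f["frame"].copy();im[:250,:250]=cv2.resize(g,(250,250));cv2.imwrite("pics/w3.png",im[:,:,::-1])
E
```

```text
t: 6.6
ee_pos: [0.4052, -0.2339, 0.1027]
eef_rot: [179.7, 0.2, 88.2]
wrist_force: [-0.0, 0.3, -0.9]
opening: 0.344
finger_force: 0.0
t 6.60 pos [ 0.4052 -0.2339  0.1027] rot [179.7    0.2   88.24] | rows 12 shift [-17.2   5.1   0.3] turn [ 0.01  0.03 -7.17] j6 -33.9 open 0.344 F 0.0
t: 7.8
ee_pos: [0.5642, -0.3475, 0.098]
eef_rot: [180.0, -0.1, 174.6]
wrist_force: [-0.2, -0.4, 0.2]
opening: 0.688
finger_force: 0.0
t: 8.0
ee_pos: [0.5632, -0.3471, 0.0981]
eef_rot: [180.0, -0.1, 174.1]
wrist_force: [-0.4, -0.5, -0.3]
opening: 0.686
finger_force: 0.0
t 8.00 pos [ 0.5632 -0.3471  0.0981] rot [ 1.7997e+02 -7.0000e-02  1.7412e+02] | rows 4 shift [-0.2 -0.2 19.4] turn [ 0.01 -0.02 -0.05] j6 -119.8 open 0.686 F 0.0
```

View pics/w3.png

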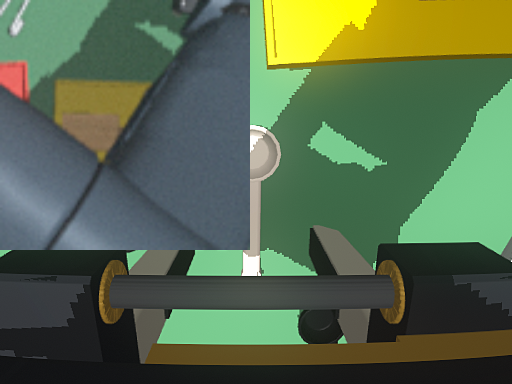

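The inset shows the arm hiding the yellow tray. In the wrist view, the white spoon's bowl is centred near (253,153) and the handle near col 254.

```bash
python3 - <<'E'
from h import *
f=load("wrist")
a=p2w(f,253,153,.014,1)[:2];c=p2w(f,253.5,240,.011,1)[:2];d=a-c;d/=np.hypot(*d)
print(a,c,np.degrees(np.arctan2(d[1],d[0])),"origin",a-.04*d)
E
```

```text
[ 0.52407646 -0.34188431] [ 0.59191779 -0.34838883] 174.52331280210674 origin [ 0.56389386 -0.34570194]
```

```bash
python3 -m pendant '[[80,[-0.7,1.2,30],[0,0,0]],[80,[0,0,25],[0,0,0]],[80,[0,0,15],[0,0,0]],[80,[0,0,7],[0,0,0]],[255,[0,0,0],[0,0,0]],[255,[0,0,0],[0,0,0]],[255,[0,0,0],[0,0,0]],[255,[0,0,0],[0,0,0]],[255,[0,0,0],[0,0,0]],[255,[0,0,0],[0,0,0]],[255,[0,0,0],[0,0,0]],[255,[0,0,0],[0,0,0]]]' 30
python3 -m pendant '[[255,[0,0,0],[0,0,0]],[255,[0,0,0],[0,0,0]],[255,[0,0,0],[0,0,0]],[255,[0,0,0],[0,0,0]]]' 30
```

```text
t: 9.3
ee_pos: [0.5647, -0.3463, 0.0223]
eef_rot: [-180.0, 0.0, 174.3]
wrist_force: [-1.6, -0.3, 2.4]
opening: 0.145
finger_force: 30.0
t: 9.7
ee_pos: [0.5647, -0.3463, 0.0222]
eef_rot: [-180.0, 0.0, 174.3]
wrist_force: [-0.6, 0.6, 3.5]
opening: 0.143
finger_force: 30.0
```

```bash
python3 -m pendant '[[190,[0,0,0],[0,0,0]],[190,[0,0,0],[0,0,0]],[190,[0,0,3],[0,0,0]],[190,[0,0,0],[0,0,0]],[255,[0,0,0],[0,0,0]],[255,[0,0,0],[0,0,0]],[255,[0,0,0],[0,0,0]],[255,[0,0,0],[0,0,0]],[255,[0,0,0],[0,0,0]],[255,[0,0,0],[0,0,0]]]' 40
python3 -m pendant '[[255,[0,0,-10],[0,0,0]],[255,[0,0,-20],[0,0,0]],[255,[0,0,-30],[0,0,0]],[255,[0,0,-20],[0,0,0]],[255,[0,0,0],[0,0,0]]]' 40
python3 go.py .579 .1168 .1 85 16
```

```text
t: 10.7
ee_pos: [0.5646, -0.3463, 0.0191]
eef_rot: [180.0, -0.0, 174.3]
wrist_force: [-0.5, 0.2, -0.4]
opening: 0.141
finger_force: 40.0
t: 11.2
ee_pos: [0.566, -0.3472, 0.1029]
eef_rot: [-179.8, 0.3, 174.3]
wrist_force: [0.4, 0.7, -0.9]
opening: 0.143
finger_force: 40.0
t 11.20 pos [ 0.566  -0.3472  0.1029] rot [-179.84    0.28  174.28] | rows 16 shift [23.1 22.4  0.1] turn [0.01 0.02 5.58] j6 -119.8 open 0.143 F 40.0
```

```bash
python3 -m pendant '[[255,[23.1,22.4,0],[0,0,5.58]],[255,[23.1,22.4,0],[0,0,5.58]],[255,[23.1,22.4,0],[0,0,5.58]],[255,[23.1,22.4,0],[0,0,5.58]],[255,[23.1,22.4,0],[0,0,5.58]],[255,[23.1,22.4,0],[0,0,5.58]],[255,[23.1,22.4,0],[0,0,5.58]],[255,[23.1,22.4,0],[0,0,5.58]]]'
python3 -m pendant '[[255,[23.1,22.4,0],[0,0,5.58]],[255,[23.1,22.4,0],[0,0,5.58]],[255,[23.1,22.4,0],[0,0,5.58]],[255,[23.1,22.4,0],[0,0,5.58]],[255,[23.1,22.4,0],[0,0,5.58]],[255,[23.1,22.4,0],[0,0,5.58]],[255,[23.1,22.4,0],[0,0,5.58]],[255,[23.1,22.4,0],[0,0,5.58]],[255,[0,0,0],[0,0,0]],[255,[0,0,0],[0,0,0]],[255,[0,0,0],[0,0,0]]]'
python3 go.py .579 .1168 .0236 85 4
python3 - <<'E'
from station import r
import cv2,numpy as np
f=r.grab_frame("wrist");np.savez("wrist.npz",**f);cv2.imwrite("pics/w4.png",f["frame"][:,:,::-1])
E
```

```text
t: 12.0
ee_pos: [0.4752, -0.1101, 0.0986]
eef_rot: [-180.0, -0.0, 129.4]
wrist_force: [0.9, -0.3, 0.3]
opening: 0.143
finger_force: 40.0
t: 13.1
ee_pos: [0.5774, 0.1173, 0.0986]
eef_rot: [-179.9, 0.0, 85.0]
wrist_force: [0.3, 0.3, -0.5]
opening: 0.142
finger_force: 40.0
t 13.10 pos [0.5774 0.1173 0.0986] rot [-1.7992e+02  2.0000e-02  8.5040e+01] | rows 4 shift [-0.1  0.4 18.8] turn [-0.02  0.01  0.01] j6 11.9 open 0.142 F 40.0
```

View pics/w4.png

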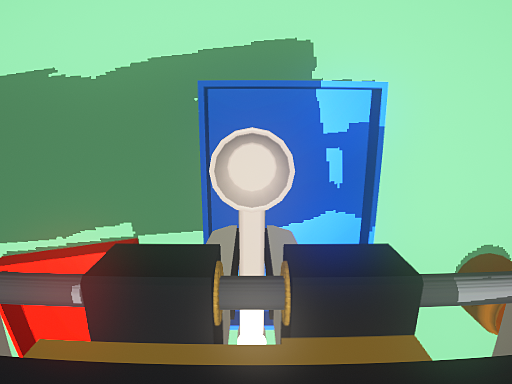

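The spoon is held level and straight, its bowl at (252,170) inside the blue tray's left half (tray corners (198,82) and (388,82)). Lowering it.

```bash
python3 -m pendant '[[255,[0,1.5,25],[0,0,0]],[255,[0,0,25],[0,0,0]],[255,[0,0,15],[0,0,0]],[255,[0,0,6],[0,0,0]],[255,[0,0,2],[0,0,0]],[255,[0,0,0],[0,0,0]],[255,[0,0,0],[0,0,0]]]'
```

```text
t: 13.85
ee_pos: [0.5803, 0.1179, 0.027]
eef_rot: [179.9, -0.0, 85.0]
wrist_force: [0.2, 1.1, 0.1]
opening: 0.148
finger_force: 40.0
```

```bash
python3 -m pendant '[[255,[0,0,2],[0,0,0]],[255,[0,0,1.3],[0,0,0]],[255,[0,0,0],[0,0,0]],[185,[0,0,0],[0,0,0]],[185,[0,0,0],[0,0,0]],[185,[0,0,0],[0,0,0]],[185,[0,0,0],[0,0,0]],[185,[0,0,0],[0,0,0]]]'
python3 -m pendant '[[185,[0,0,-20],[0,0,0]],[185,[0,0,-30],[0,0,0]],[185,[0,0,-30],[0,0,0]],[80,[0,0,0],[0,0,0]]]'
python3 go.py .6030 -.1073 .1 148.9 10
```

```text
t: 14.65
ee_pos: [0.5798, 0.1179, 0.0228]
eef_rot: [-180.0, 0.0, 85.0]
wrist_force: [-0.7, -0.5, -0.2]
opening: 0.275
finger_force: 0.0
t: 15.05
ee_pos: [0.5818, 0.1181, 0.1066]
eef_rot: [179.7, -0.1, 85.0]
wrist_force: [0.1, 0.7, -0.7]
opening: 0.32
finger_force: 0.0
t 15.05 pos [0.5818 0.1181 0.1066] rot [ 1.7965e+02 -7.0000e-02  8.5000e+01] | rows 10 shift [-22.6  -7.5   0.6] turn [ 0.04  0.01 -6.39] j6 12.0 open 0.32 F 0.0
```

```bash
python3 -m pendant '[[80,[-22.6,-7.5,0],[0,0,-6.39]],[80,[-22.6,-7.5,0],[0,0,-6.39]],[80,[-22.6,-7.5,0],[0,0,-6.39]],[80,[-22.6,-7.5,0],[0,0,-6.39]],[80,[-22.6,-7.5,0],[0,0,-6.39]],[80,[-22.6,-7.5,0],[0,0,-6.39]],[80,[-22.6,-7.5,0],[0,0,-6.39]],[80,[-22.6,-7.5,0],[0,0,-6.39]],[80,[-22.6,-7.5,0],[0,0,-6.39]],[80,[-22.6,-7.5,0],[0,0,-6.39]],[80,[0,0,0],[0,0,0]],[80,[0,0,0],[0,0,0]]]'
python3 go.py .6030 -.1073 .1 148.9 1
python3 - <<'E'
from station import r
import cv2,numpy as np
f=r.grab_frame("wrist");np.savez("wrist.npz",**f);cv2.imwrite("pics/w5.png",f["frame"][:,:,::-1])
E
```

```text
t: 16.25
ee_pos: [0.6005, -0.1071, 0.102]
eef_rot: [-180.0, -0.1, 148.8]
wrist_force: [0.1, -0.1, 0.6]
opening: 0.687
finger_force: 0.0
t 16.25 pos [ 0.6005 -0.1071  0.102 ] rot [-1.7998e+02 -7.0000e-02  1.4876e+02] | rows 1 shift [-2.2  1.1  2. ] turn [-0.02 -0.07 -0.14] j6 -73.3 open 0.687 F 0.0
```

View pics/w5.png

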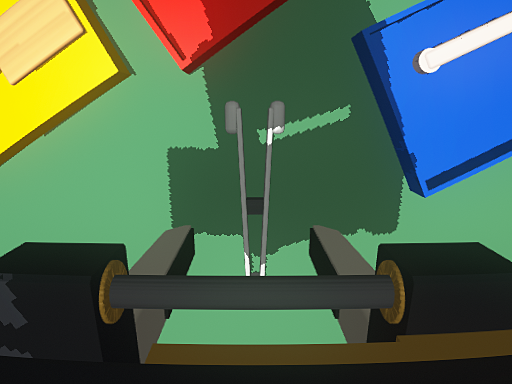

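Spoon B's handle (430,60) lies in the blue tray and the spatula blade in the yellow. The tongs' tips are at (232,117) and (277,117), the tip end at row 101, and the dark spacer at (255,205).

```bash
python3 - <<'E'
from h import *
f=load("wrist")
a=p2w(f,254.5,101,.012,1)[:2];s=p2w(f,255.5,205,.012,1)[:2];c=p2w(f,256.5,265,.012,1)[:2];d=a-c;d/=np.hypot(*d)
print(a,s,c,np.degrees(np.arctan2(d[1],d[0])),"origin",a-.08*d)
E
```

```text
[ 0.53695498 -0.06531684] [ 0.60330945 -0.10448534] [ 0.64696363 -0.12982888] 149.61149096115886 origin [ 0.60596419 -0.1057857 ]
```

```bash
python3 -m pendant '[[80,[-2.6,3.0,30],[0,0,-0.5]],[80,[0,0,25],[0,0,0]],[80,[0,0,20],[0,0,0]],[80,[0,0,8],[0,0,0]],[80,[0,0,0],[0,0,0]],[255,[0,0,0],[0,0,0]],[255,[0,0,0],[0,0,0]],[255,[0,0,0],[0,0,0]],[255,[0,0,0],[0,0,0]],[255,[0,0,0],[0,0,0]],[255,[0,0,0],[0,0,0]],[255,[0,0,0],[0,0,0]]]' 40
python3 -m pendant '[[255,[0,0,0],[0,0,0]],[255,[0,0,0],[0,0,0]],[255,[0,0,0],[0,0,0]],[255,[0,0,0],[0,0,0]]]' 40
```

```text
t: 17.5
ee_pos: [0.6049, -0.1061, 0.02]
eef_rot: [-180.0, 0.0, 149.4]
wrist_force: [-0.5, -0.4, 1.7]
opening: 0.221
finger_force: 39.9
t: 17.9
ee_pos: [0.6048, -0.106, 0.0199]
eef_rot: [-180.0, 0.0, 149.4]
wrist_force: [-2.2, -0.8, 3.9]
opening: 0.222
finger_force: 39.9
```

```bash
python3 -m pendant '[[255,[0,0,-20],[0,0,0]],[255,[0,0,-30],[0,0,0]],[255,[0,0,-30],[0,0,0]],[255,[0,0,0],[0,0,0]],[255,[0,0,0],[0,0,0]]]' 40
python3 go.py .4226 -.0044 .1 93.7 9
```

```text
t: 18.4
ee_pos: [0.6048, -0.106, 0.0997]
eef_rot: [180.0, 0.0, 149.4]
wrist_force: [-0.4, 0.5, -1.1]
opening: 0.217
finger_force: 40.0
t 18.40 pos [ 0.6048 -0.106   0.0997] rot [1.7999e+02 2.0000e-02 1.4940e+02] | rows 9 shift [ 21.6 -10.7  -0. ] turn [0.   0.   6.19] j6 -73.7 open 0.217 F 40.0
```

```bash
python3 -m pendant '[[255,[21.6,-10.7,0],[0,0,6.19]],[255,[21.6,-10.7,0],[0,0,6.19]],[255,[21.6,-10.7,0],[0,0,6.19]],[255,[21.6,-10.7,0],[0,0,6.19]],[255,[21.6,-10.7,0],[0,0,6.19]],[255,[21.6,-10.7,0],[0,0,6.19]],[255,[21.6,-10.7,0],[0,0,6.19]],[255,[21.6,-10.7,0],[0,0,6.19]],[255,[21.6,-10.7,0],[0,0,6.19]],[255,[0,0,0],[0,0,0]],[255,[0,0,0],[0,0,0]]]'
python3 go.py .4226 -.0044 .0244 93.7 4
python3 - <<'E'
from station import r
import cv2,numpy as np
f=r.grab_frame("wrist");np.savez("wrist.npz",**f);cv2.imwrite("pics/w6.png",f["frame"][:,:,::-1])
E
```

```text
t: 19.5
ee_pos: [0.4222, -0.0048, 0.0992]
eef_rot: [-179.9, -0.0, 93.8]
wrist_force: [-0.4, -0.6, -0.8]
opening: 0.218
finger_force: 40.0
t 19.50 pos [ 0.4222 -0.0048  0.0992] rot [-1.7994e+02 -1.0000e-02  9.3850e+01] | rows 4 shift [ 0.1  0.1 18.7] turn [-0.02 -0.    0.04] j6 -10.8 open 0.218 F 40.0
```

View pics/w6.png

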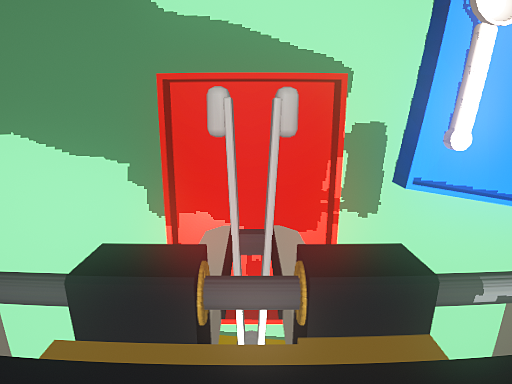

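The tongs are straight and centred over the red tray, with tips at (217,110) and (288,110) inside walls at cols 160–350. Lowering.

```bash
python3 -m pendant '[[255,[0,0,25],[0,0,0]],[255,[0,0,25],[0,0,0]],[255,[0,0,15],[0,0,0]],[255,[0,0,6],[0,0,0]],[255,[0,0,3],[0,0,0]],[255,[0,0,1],[0,0,0]],[255,[0,0,0],[0,0,0]],[165,[0,0,0],[0,0,0]],[165,[0,0,0],[0,0,0]],[165,[0,0,0],[0,0,0]],[165,[0,0,0],[0,0,0]],[165,[0,0,0],[0,0,0]]]'
python3 -m pendant '[[165,[0,0,-20],[0,0,0]],[165,[0,0,-30],[0,0,0]],[165,[0,0,-30],[0,0,0]],[80,[0,0,0],[0,0,0]],[80,[0,0,0],[0,0,0]]]'
python3 go.py .5789 .3396 .1 51.1 11
```

```text
t: 20.75
ee_pos: [0.4225, -0.0048, 0.0249]
eef_rot: [180.0, 0.0, 93.7]
wrist_force: [1.0, 0.1, 0.9]
opening: 0.351
finger_force: 0.0
t: 21.25
ee_pos: [0.4225, -0.0049, 0.1049]
eef_rot: [179.9, 0.0, 93.7]
wrist_force: [0.0, 0.0, -0.1]
opening: 0.477
finger_force: 0.0
t 21.25 pos [ 0.4225 -0.0049  0.1049] rot [1.7994e+02 1.0000e-02 9.3700e+01] | rows 11 shift [34.8  5.4  0.5] turn [ 0.01 -0.    3.87] j6 -10.7 open 0.477 F 0.0
```

```bash
python3 -m pendant '[[80,[34.8,5.4,0],[0,0,3.87]],[80,[34.8,5.4,0],[0,0,3.87]],[80,[34.8,5.4,0],[0,0,3.87]],[80,[34.8,5.4,0],[0,0,3.87]],[80,[34.8,5.4,0],[0,0,3.87]],[80,[34.8,5.4,0],[0,0,3.87]],[80,[34.8,5.4,0],[0,0,3.87]],[80,[34.8,5.4,0],[0,0,3.87]],[80,[34.8,5.4,0],[0,0,3.87]],[80,[34.8,5.4,0],[0,0,3.87]],[80,[34.8,5.4,0],[0,0,3.87]]]'
python3 -m pendant '[[80,[0,0,0],[0,0,0]],[80,[0,0,0],[0,0,0]]]'
python3 - <<'E'
from station import r
import cv2,numpy as np
f=r.grab_frame("wrist");np.savez("wrist.npz",**f);cv2.imwrite("pics/w7.png",f["frame"][:,:,::-1])
E
```

```text
t: 22.35
ee_pos: [0.5792, 0.3408, 0.1026]
eef_rot: [-179.9, 0.1, 51.0]
wrist_force: [0.4, -1.3, 0.4]
opening: 0.689
finger_force: 0.0
t: 22.55
ee_pos: [0.5785, 0.3395, 0.1025]
eef_rot: [-179.9, 0.2, 51.2]
wrist_force: [-0.0, -0.3, 0.0]
opening: 0.686
finger_force: 0.0
```

View pics/w7.png

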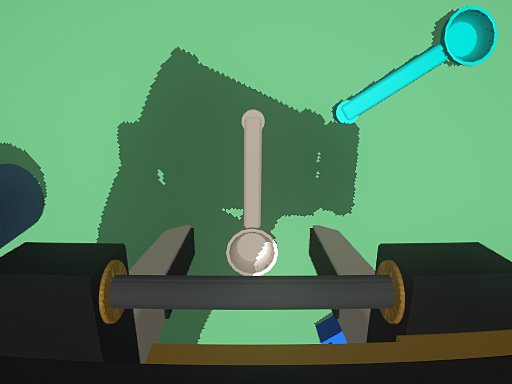

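The white spoon points up the picture: round handle end at (253,119), bowl centre at (252,252). The turquoise look-alike is well to the right, at (410,75).

```bash
python3 - <<'E'
from h import *
f=load("wrist")
a=p2w(f,253,119,.011,1)[:2];b=p2w(f,252.3,252,.015,1)[:2];d=b-a;L=np.hypot(*d);d/=L
print(a,b,L,np.degrees(np.arctan2(d[1],d[0]))%180,"origin",a+.0615*d,b-.04*d)
E
python3 go.py .5789 .3396 .0185 51.1 1
```

```text
[0.62095635 0.38880106] [0.55643456 0.30932521] 0.1023692918204007 50.928872584010065 origin [0.58219385 0.34105466] [0.58164594 0.34037978]
t 22.60 pos [0.5783 0.3391 0.103 ] rot [-1.7993e+02  1.6000e-01  5.1160e+01] | rows 1 shift [ 1.   0.2 84.5] turn [-0.07  0.16  0.06] j6 65.2 open 0.686 F 0.0
```

```bash
python3 -m pendant '[[80,[3.3,1.7,30],[0,0,0]],[80,[0,0,25],[0,0,0]],[80,[0,0,20],[0,0,0]],[80,[0,0,9.5],[0,0,0]],[80,[0,0,0],[0,0,0]],[255,[0,0,0],[0,0,0]],[255,[0,0,0],[0,0,0]],[255,[0,0,0],[0,0,0]],[255,[0,0,0],[0,0,0]],[255,[0,0,0],[0,0,0]],[255,[0,0,0],[0,0,0]],[255,[0,0,0],[0,0,0]]]' 40
python3 -m pendant '[[255,[0,0,0],[0,0,0]],[255,[0,0,0],[0,0,0]],[255,[0,0,0],[0,0,0]],[255,[0,0,0],[0,0,0]],[255,[0,0,0],[0,0,0]]]' 40
```

```text
t: 23.8
ee_pos: [0.5827, 0.3413, 0.0204]
eef_rot: [-180.0, -0.0, 51.1]
wrist_force: [1.0, -0.4, 0.9]
opening: 0.146
finger_force: 40.0
t: 24.3
ee_pos: [0.5827, 0.3413, 0.0204]
eef_rot: [-180.0, -0.0, 51.1]
wrist_force: [-0.9, 0.2, 0.2]
opening: 0.145
finger_force: 40.0
```

```bash
python3 -m pendant '[[255,[0,0,-10],[0,0,0]],[255,[0,0,-20],[0,0,0]],[255,[0,0,-30],[0,0,0]],[255,[0,0,-20],[0,0,0]],[255,[0,0,0],[0,0,0]],[255,[0,0,0],[0,0,0]]]' 40
python3 go.py .630 .1033 .1 85 10
```

```text
t: 24.9
ee_pos: [0.5826, 0.3411, 0.1003]
eef_rot: [180.0, -0.0, 51.1]
wrist_force: [-1.0, -1.0, -0.8]
opening: 0.145
finger_force: 40.0
t 24.90 pos [0.5826 0.3411 0.1003] rot [ 1.7999e+02 -1.0000e-02  5.1120e+01] | rows 10 shift [-20.2  14.1   0. ] turn [ 0.   -0.   -3.39] j6 65.3 open 0.145 F 40.0
```

```bash
python3 -m pendant '[[255,[-20.2,14.1,0],[0,0,-3.39]],[255,[-20.2,14.1,0],[0,0,-3.39]],[255,[-20.2,14.1,0],[0,0,-3.39]],[255,[-20.2,14.1,0],[0,0,-3.39]],[255,[-20.2,14.1,0],[0,0,-3.39]],[255,[-20.2,14.1,0],[0,0,-3.39]],[255,[-20.2,14.1,0],[0,0,-3.39]],[255,[-20.2,14.1,0],[0,0,-3.39]],[255,[-20.2,14.1,0],[0,0,-3.39]],[255,[-20.2,14.1,0],[0,0,-3.39]],[255,[0,0,0],[0,0,0]],[255,[0,0,0],[0,0,0]]]'
python3 go.py .630 .1033 .0249 85 4
python3 - <<'E'
from station import r
import cv2,numpy as np
f=r.grab_frame("wrist");np.savez("wrist.npz",**f);cv2.imwrite("pics/w8.png",f["frame"][:,:,::-1])
E
```

```text
t: 26.1
ee_pos: [0.6295, 0.103, 0.0991]
eef_rot: [-179.9, 0.0, 84.9]
wrist_force: [-0.2, 0.4, -0.1]
opening: 0.144
finger_force: 40.0
t 26.10 pos [0.6295 0.103  0.0991] rot [-1.7988e+02  1.0000e-02  8.4910e+01] | rows 4 shift [ 0.1  0.1 18.5] turn [-0.03  0.   -0.02] j6 10.2 open 0.144 F 40.0
```

View pics/w8.png

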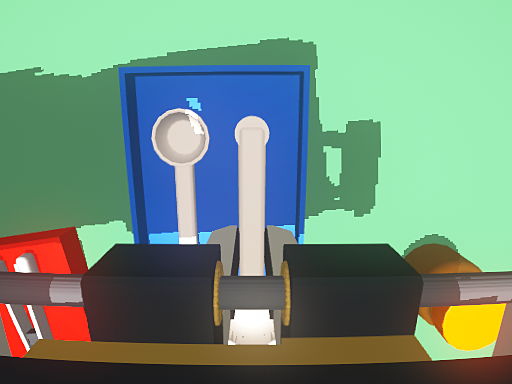

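Spoon B lies flat at left (bowl (180,138)). Spoon A (handle col 252) hangs clear of it and of the right wall at col 305. Lowering.

```bash
python3 -m pendant '[[255,[0,0,25],[0,0,0]],[255,[0,0,25],[0,0,0]],[255,[0,0,15],[0,0,0]],[255,[0,0,6],[0,0,0]],[255,[0,0,2],[0,0,0]],[255,[0,0,0],[0,0,0]],[255,[0,0,0],[0,0,0]]]'
```

```text
t: 26.85
ee_pos: [0.6308, 0.1032, 0.0283]
eef_rot: [179.9, -0.0, 85.0]
wrist_force: [-0.1, -0.1, 0.6]
opening: 0.144
finger_force: 40.0
```

```bash
python3 -m pendant '[[255,[0,0,2],[0,0,0]],[255,[0,0,1.3],[0,0,0]],[255,[0,0,0],[0,0,0]],[185,[0,0,0],[0,0,0]],[185,[0,0,0],[0,0,0]],[185,[0,0,0],[0,0,0]],[185,[0,0,0],[0,0,0]],[185,[0,0,0],[0,0,0]]]'
python3 -m pendant '[[185,[0,0,-20],[0,0,0]],[185,[0,0,-30],[0,0,0]],[185,[0,0,-50],[0,0,0]],[185,[0,0,-50],[0,0,0]],[185,[-40,0,0],[0,0,0]],[185,[-40,0,0],[0,0,0]],[185,[40,0,0],[0,0,0]],[185,[0,0,0],[0,0,0]]]'
python3 go.py .35 .45 .2 110 11
```

```text
t: 27.65
ee_pos: [0.6302, 0.1031, 0.024]
eef_rot: [-180.0, 0.0, 85.0]
wrist_force: [-0.1, -0.3, -0.6]
opening: 0.277
finger_force: 0.0
t: 28.45
ee_pos: [0.6269, 0.0644, 0.1742]
eef_rot: [180.0, -0.1, 85.0]
wrist_force: [-0.5, 0.2, 0.4]
opening: 0.279
finger_force: 0.0
t 28.45 pos [0.6269 0.0644 0.1742] rot [ 1.7998e+02 -5.0000e-02  8.4970e+01] | rows 11 shift [ 37.9 -21.3  -2.3] turn [ 0.   -0.   -2.28] j6 6.6 open 0.279 F 0.0
```

Clearing the view for a final check.

```bash
python3 -m pendant '[[185,[37.9,-21.3,-2.3],[0,0,-2.28]],[185,[37.9,-21.3,-2.3],[0,0,-2.28]],[185,[37.9,-21.3,-2.3],[0,0,-2.28]],[185,[37.9,-21.3,-2.3],[0,0,-2.28]],[185,[37.9,-21.3,-2.3],[0,0,-2.28]],[185,[37.9,-21.3,-2.3],[0,0,-2.28]],[185,[37.9,-21.3,-2.3],[0,0,-2.28]],[185,[37.9,-21.3,-2.3],[0,0,-2.28]],[185,[37.9,-21.3,-2.3],[0,0,-2.28]],[185,[37.9,-21.3,-2.3],[0,0,-2.28]],[185,[37.9,-21.3,-2.3],[0,0,-2.28]],[185,[0,0,0],[0,0,0]]]'
python3 - <<'E'
from station import r
import cv2,numpy as np
a=r.grab_frame("top")["frame"][110:290,80:440];b=r.grab_frame("side")["frame"][100:360,120:420]
a=cv2.resize(a,(600,300),interpolation=3);b=cv2.resize(b,(346,300),interpolation=3)
c=np.zeros((600,600,3),np.uint8);c[:300]=a;c[300:,:346]=b
cv2.imwrite("pics/end.png",c[:,:,::-1])
E
```

```text
t: 29.65
ee_pos: [0.3461, 0.4511, 0.1996]
eef_rot: [-180.0, -0.0, 110.5]
wrist_force: [0.6, 0.5, 1.2]
opening: 0.274
finger_force: 0.0
```

View pics/end.png

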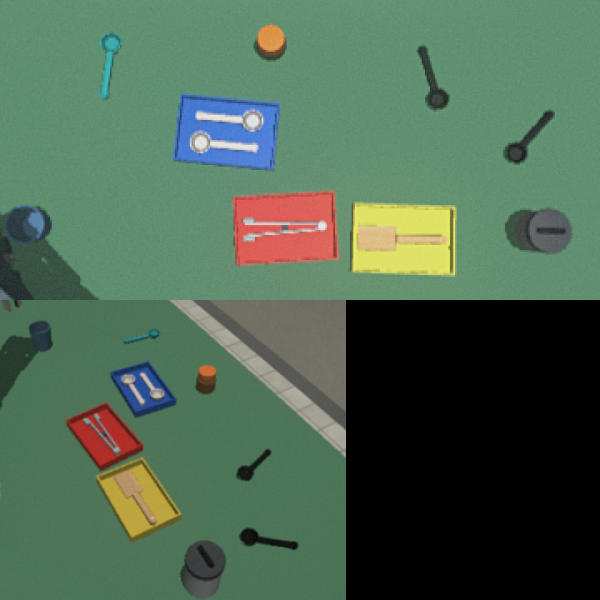

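The picture shows both spoons side by side in the blue tray (bowls (252,121) and (201,142)), the tongs in the red one (285,230) and the spatula in the yellow one (400,238). The cup, jar and canister are still standing in place, so I'm handing in.

```bash
python3 -c "
from station import r
print(r.sign_off())"
```

```text
the job is handed in; nothing more can be done
None
```

I handed the job in at about 30 s: both white spoons lie side by side in the blue tray, the spatula in the yellow and the tongs in the red, with the canister, cup and jar standing in place; sign-off returned no verdict, so this rests on my final camera check.

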